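Pin up the spring tester and hold it at the set load

TASK

Load the small spring tester for a reading: push its pull slide fully home so that the holes of the fork stand in line with the eye of the draw rod, then take the thicker of the two pins out of the rack and drop it down through fork and eye until its head sits on the fork. Draw the slide back by its upright black grip until the pointer on the draw rod stands in the notch of the brass rider on the scale, without pulling well past it, and finish while holding it there by the grip against the spring. Leave the rider as it is set and the other things where they are.

Things in the scene. Friction and masses are not known exactly. Their poses are not given: they have to be found in the camera images.
- tester: spring tester fixed to the bench: grey base plate 10 mm thick, x = -185 to 118, y = -42 to 66 mm. Origin on the bench under the line of pull, z up, +x along that line from the grip to the spring cartridge (steel tube 33 mm thick, its axis 30 mm up, x = 30 to 114 mm). Scale bar with a tick every 5 mm at y = 30 to 52 mm, top 26 mm above the bench. The slide is pulled towards -x.
- pull_slide: the sliding part; axes and, at home, origin as the tester's. Starts 18 to 34 mm out along -x (50 at most), stays where left (friction 1.5 N), stops hard at home. Aluminium carriage x = -130 to -60 mm, top 30 mm above the bench, with the upright grip on it; at its far end a steel fork: two level plates 6 mm thick, 28 wide, x = -55 to -4 mm, tops 41.5 and 24.5 mm above the bench.
- grip_top (a point): top centre of the slide's upright black ribbed grip: 16 mm thick along the tester's x, 40 mm wide along y, from 30 to 83 mm above the bench; at least 45 mm free in front of it and behind it above a height of 42 mm
- fork_hole (a point): centre of the upper mouth of the fork's vertical hole (diameter 12 mm, through both plates), 41.5 mm above the bench, 95 mm from the grip's centre along +x
- eye_hole (a point): centre of the upper mouth of the vertical hole (diameter 12 mm) in the draw rod's flat eye, 8 mm thick, top 34 mm above the bench. A spring holds the rod in; with the slide home the fork's plates lie above and below the eye, holes in line. Once pinned, the eye follows the slide with up to 4 mm of play; the spring pulls with 3 N at rest and 0.2 N more per mm.
- pointer_tip (a point): tip of the thin dark pointer that stands out sideways (+y of the tester) from the draw rod over the scale, 34 mm above the bench; it moves with the draw rod, 50 mm at most here
- rider_notch (a point): middle of the notch of the brass setting rider (18 mm long) on the scale bar: a gap 9 mm wide along the tester's x between two small prongs, at the pointer's y, 31 mm above the bench, just under the pointer's path. Set 24 to 38 mm along the tester's -x from the pointer's rest; can be shifted by about 4 N, must not be.
- pin_rack: aluminium block 116 x 36 x 24 mm fixed to the bench, long along its x, any way round; two holes 20 mm deep, the thick pin's at x = -40 mm (diameter 11.5 mm), the thin pin's at x = +40 mm; a pin's tip stands 4 mm above the bench
- load_pin: the thicker pin, steel, upright: shank 10 mm in diameter and 29 mm long with a chamfered tip, above it a round ribbed head 26 mm in diameter and 30 mm high. Origin at the centre of the tip, z up to the head; head from z = 29 to 59 mm; mass 50 to 90 g. Seated, its head rests on the fork and its tip is 12.5 mm above the bench.
- thin_pin: the thinner pin, not for this job: shank 8 mm in diameter, head 17 mm in diameter and 24 mm high. Origin at the tip.
- loupe: black stand loupe that does not move, 37 mm wide, 34 mm high, on the bench beside the scale; origin under its middle
- hex_key: dark hexagon key 31 x 93 x 5 mm lying on the bench beside the tester; origin under its middle
- marker: white marker pen with a red cap, 135 mm long, 16 mm thick, lying near the front edge; origin under its middle
- magnet_pot: red pot magnet 32 mm wide, 27 mm high, with a black knob; origin under its middle
There are look-alikes about, which are no part of the job. What is shaped like the load_pin but purple is not meant.

How it is judged:
By the outcome, as a careful person would: the job done as asked, in the order asked, and still so for the second after the job is handed in, while the arm keeps its last pose, push and grip.
It also fails if it takes over 67 s, if anything falls off the work surface, if the arm or the gripper's body presses on something with over 40 N, if the wrist force passes 120 N, or if a joint passes its speed limit or range.

ROBOT

A 6-joint arm with a two-finger parallel gripper is mounted at the origin on a cart in front of the work surface, level with it; the furniture and walls round the work are solid. World frame = base frame: x ahead of the robot, y to its left, z up, the work surface at z = 0. Lengths are in m, angles in degrees, forces in N, time in s.
With the tool pointing down it reaches from about 0.375 to 0.75 m from the base axis. Payload 9 kg.
Tool frame: the origin (TCP) lies at the very end of the fingers, on their centre line; the grasp point (between the pads) lies arm.grip_point_offset behind it (arm.grip_point_offset is the distance from the TCP to the grasp point, in m); z points along the fingers, y is the direction in which the jaws open and shut (so a half turn about z gives the same grasp; the last joint's range is limited). The gripper opens to 85 mm and grips with 20 to 120 N. Pads are 22 mm wide; open, the fingers measure 114 mm over their backs; the gripper's body (76 mm by 85 mm) begins 54 mm behind the grasp point. The pads swing forward as they close: fully open they stand 13 mm farther back than shut.
Start: joints at [60.178, 5.964, 5.575, 89.605, 0, 77.527], TCP at [0.179, 0.573, 0.231] pointing down, gripper open.
Joint ranges: [-171.21, 171.21], [-48.23, 106.86], [-62.78, 66.21], [-105.2, 120.99], [-86.42, 89.51], [-180, 180]. Speed limits (degrees/s): [127.2, 127.2, 147.25, 180, 180, 180].

INTERFACE

Orientations are given as a 3x3 rotation matrix whose columns are the frame's x, y, z axes.
In Python, from bench import arm gives the robot as it stands. The module is installed in compiled form; this text tells all that it offers.
- The arm moves only by the tool drive_tool, never from a script. Its argument "motion" is a list that holds one entry, the list of rows, each a list of 7 numbers: the turn, a rotation vector about the tool's x, y, z in rad, then the shift along the tool's x, y, z in mm, then the closure, from -1 (fully open) to 1 (shut). A call has 1 to 10 rows; each row shifts and turns the commanded pose from where the row before left it, along the tool's axes as they then stand; what a row does not reach is not made up. A row lasts 1/8 s, in which the tool goes at most 62.5 mm and 10.7 degrees, less where a joint would pass 70% of its speed; a pose out of reach is approached as far as the arm can. A call with a gripper value outside its range is refused whole. The fingers move at their own pace and stop on an object; "grip_force" is the grip in N (left out, the last holds). Time passes only in rows, so rows that do not move let the fingers close. It gives the time, the measured TCP pose, the force and the opening at its end, in the units of the state.
- arm.sense(): the state, without advancing time (a new reading comes with each control period).
- arm.snapshot(name): name is "scene" or "top" or "wrist"; returns a dict with "img" (400x640x3 uint8, red, green, blue), "fx", "fy", "cx", "cy" (pixels), "extrinsics" (4x4, takes a point from world to camera coordinates); the wrist camera has in their place "hand_eye" (4x4, takes a point from camera to tool coordinates, whose origin is the TCP and whose axes are the flange's). Camera axes: x right, y down, z forward; pixel columns grow to the right and rows downward; lengths in m; the calibration is good to about 2 mm. A picture is of the moment at which its call begins: read the wrist's pose just before it. There is no depth.
- arm.job_done(): hands the job in, once; it reports no verdict.
The state is a dict: "time_s": time; "q": joint angles; "joint_velocities": joint speeds; "effort": joint torques, N m; "tool_pos": TCP position; "ee_rot": TCP orientation; "contact_force": force on the tool from outside, world axes, zero at the start; "moment": the same for the moment, N m; "width": finger opening in m.
Only numpy, scipy, OpenCV 4.12 (cv2) and the standard library are available. Lean on these libraries where they do the work, as an engineer would, in place of code of your own. Each camera call takes 0.05 s, during which the arm holds its last target.

## Working session

There is one attempt and no reset: what is moved stays moved. The work goes in short steps, Python scripts to look and compute and a tool call to move; the robot and the scene stay as the last step left them, time stands still between calls to the robot, and variables do not carry over. Pictures are saved under pics/ and viewed, and the job is handed in when it is done.

Besides the shell and the picture viewer there is one more tool, called after "Emit:" by a JSON object that holds its "api" and its "payload", one argument or row to a line. drive_tool: Moves the arm, as the interface text tells. Its arguments: {"type":"object","properties":{"motion":{"type":"array","items":{"type":"array","items":{"type":"array","items":{"type":"number"}}}},"grip_force":{"type":"number"}},"required":["motion"]}

```bash
mkdir -p pics; ls; python3 - <<'E'
from bench import arm
import cv2,numpy as np
s=arm.sense(); print(s, arm.grip_point_offset)
for n in ("scene","top","wrist"):
    d=arm.snapshot(n); cv2.imwrite(f"pics/{n}0.png",d["img"][:,:,::-1])
    print(n,{k:(np.round(v,4).tolist() if k!="img" else 0) for k,v in d.items()})
    np.savez(f"pics/{n}0.npz",**d)
E
```

```text
pics
{'time_s': 0.0, 'q': array([6.01779553e+01, 6.00083783e+00, 5.52914946e+00, 8.96065880e+01,
       1.45153063e-03, 7.75259537e+01]), 'joint_velocities': array([0.04269042, 0.02618265, 0.08046857, 0.01957155, 0.12772094,
       0.0413089 ]), 'effort': array([ 1.47352090e-03, -5.56948256e+01,  5.03637278e+01,  1.73504208e-02,
       -8.87783722e-05,  4.49963932e-05]), 'tool_pos': array([0.17872587, 0.57241337, 0.23051974]), 'ee_rot': array([[-9.54511227e-01,  2.98174153e-01, -7.01390676e-04],
       [ 2.98174807e-01,  9.54510560e-01, -1.17266299e-03],
       [ 3.19827014e-04, -1.32845702e-03, -9.99999066e-01]]), 'contact_force': array([-9.26666210e-01, -3.40122175e-04,  2.55763797e-01]), 'moment': array([-0.011747  ,  0.03923802, -0.00681751]), 'width': 0.08541872698701172} 0.0187
scene {'img': 0, 'fx': 447.8505, 'fy': 447.8505, 'cx': 315.7573, 'cy': 194.7422, 'extrinsics': [[-0.4738, -0.8804, 0.0185, 0.2636], [-0.4888, 0.2455, -0.8371, 0.3273], [0.7325, -0.4057, -0.5467, 0.6251], [0.0, 0.0, 0.0, 1.0]]}
top {'img': 0, 'fx': 434.7813, 'fy': 434.7813, 'cx': 321.6511, 'cy': 201.4714, 'extrinsics': [[0.0286, -0.9995, -0.0157, 0.0232], [-0.9938, -0.0268, -0.108, 0.5087], [0.1076, 0.0187, -0.994, 1.1798], [0.0, 0.0, 0.0, 1.0]]}
wrist {'img': 0, 'fx': 316.5697, 'fy': 316.5697, 'cx': 322.3174, 'cy': 204.0958, 'hand_eye': [[-0.0005, -0.9636, -0.2675, 0.0685], [1.0, -0.0009, 0.0013, 0.0005], [-0.0014, -0.2675, 0.9636, -0.1435], [0.0, 0.0, 0.0, 1.0]]}
```

View pics/scene0.png

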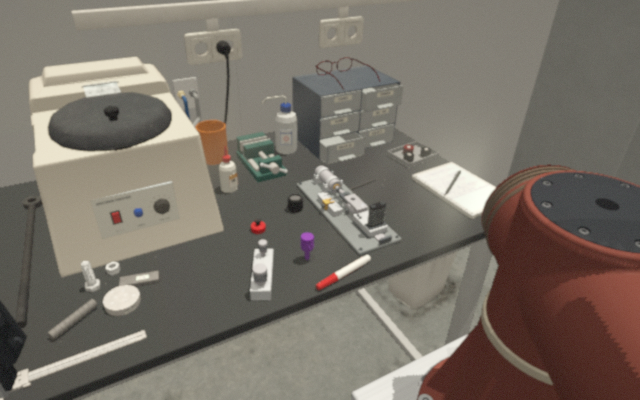

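View pics/top0.png

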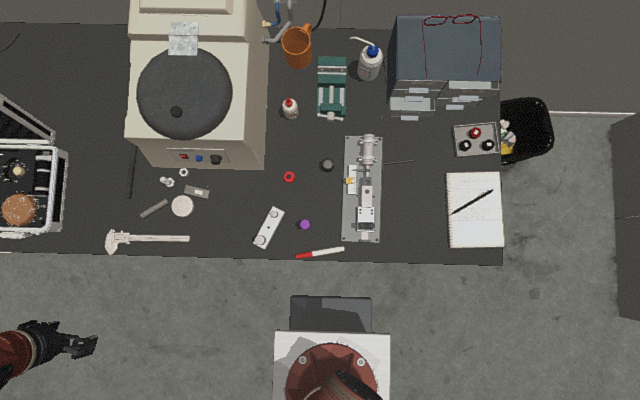

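View pics/wrist0.png

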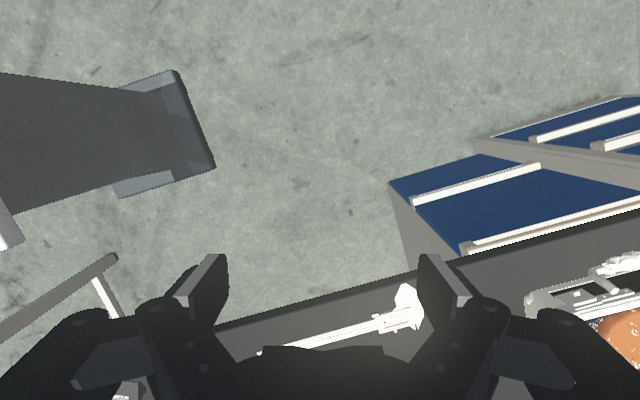

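The scene view shows the tester at (345,210), the rack with two grey-headed pins at (262,270), a purple pin at (307,245) and the marker at (345,272). In the top view the tester is at (362,188), the rack at (268,228) and the purple pin at (305,224). I'll enlarge these.

```bash
cat > h.py <<'E'
import numpy as np,cv2
def crop(n,x0,y0,x1,y1,k,out):
    d=np.load(f"pics/{n}.npz"); im=d["img"][y0:y1,x0:x1,::-1]
    cv2.imwrite(f"pics/{out}.png",cv2.resize(im,None,fx=k,fy=k,interpolation=cv2.INTER_CUBIC))
def cam(n):
    d=np.load(f"pics/{n}.npz")
    if "extrinsics" in d: E=d["extrinsics"]
    else:
        T=np.eye(4);T[:3,:3]=d["R"];T[:3,3]=d["p"]
        E=np.linalg.inv(T@d["hand_eye"])
    return d,E
def ray(n,u,v,z):
    d,E=cam(n); r=np.array([(u-d["cx"])/d["fx"],(v-d["cy"])/d["fy"],1.])
    R=E[:3,:3]; c=-R.T@E[:3,3]; w=R.T@r
    return c+w*(z-c[2])/w[2]
def proj(n,P):
    d,E=cam(n); p=E[:3,:3]@np.asarray(P,float)+E[:3,3]
    return np.array([d["fx"]*p[0]/p[2]+d["cx"],d["fy"]*p[1]/p[2]+d["cy"]])
def snap(name,out):
    from bench import arm
    s=arm.sense(); d=arm.snapshot(name)
    if name=="wrist": d["R"]=s["ee_rot"]; d["p"]=s["tool_pos"]
    np.savez(f"pics/{out}.npz",**d); cv2.imwrite(f"pics/{out}.png",d["img"][:,:,::-1]); return s
E
python3 - <<'E'
from h import *
crop("top0",240,125,400,265,5,"t1")
crop("scene0",230,150,430,300,4,"s1")
E
```

```text
(no output)
```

View pics/t1.png

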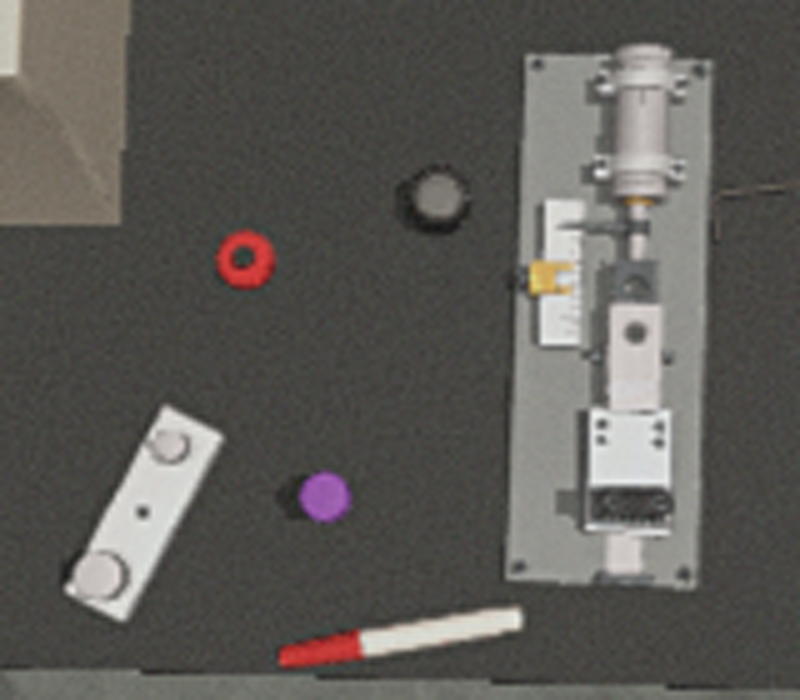

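View pics/s1.png

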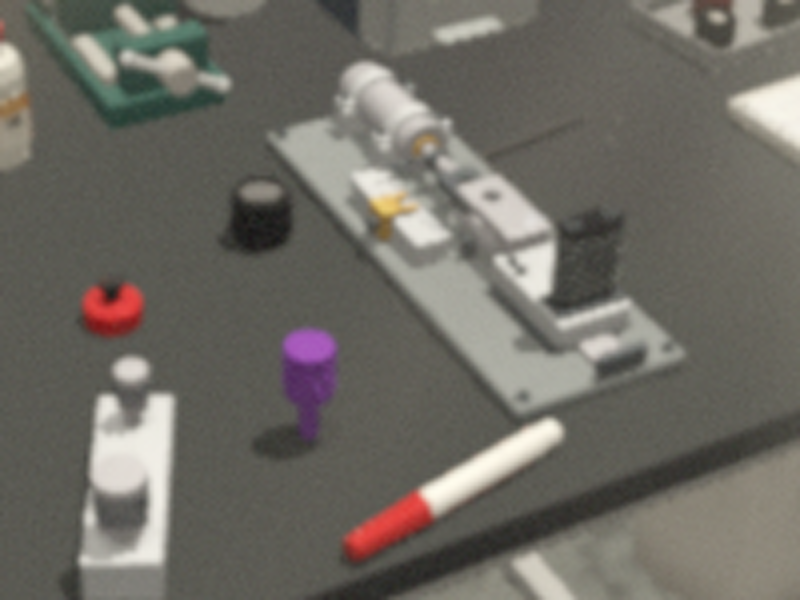

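Candidates for the load pin are the rack's big head (top px 260,240), the rack's small head (273,214) and the purple pin (305,224). I choose the rack's big grey head. The crop shows it clearly wider than the small head. Next I measure.

```bash
python3 - <<'E'
from h import *
f=lambda u,v,z:ray("top0",240+(u-2)/5,125+(v-2)/5,z)
P={k:f(*a) for k,a in dict(c1=(525,55,.01),c2=(713,62,.01),c3=(505,578,.01),c4=(697,587,.01),grip=(632,502,.083),fork=(636,332,.0415),eye=(634,284,.034),ptr=(575,226,.034),notch=(568,278,.031),pin=(102,574,.063),thin=(168,443,.048),rmid=(144,512,.024),mag=(245,260,.02),loupe=(440,200,.034),purple=(325,497,.06)).items()}
for k,v in P.items(): print(k,np.round(v*1000,1))
c=[P[f"c{i}"][:2] for i in(1,2,3,4)]
a=np.array(c[0])-c[2]; b=np.array(c[1])-c[3]
print(np.linalg.norm(a),np.linalg.norm(b),np.degrees(np.arctan2(a[1],a[0])),np.degrees(np.arctan2(b[1],b[0])))
g=P["fork"]-P["grip"]; print("fork-grip",g, np.degrees(np.arctan2(g[1],g[0])))
# fit origin from corners
src=np.array([[118,66],[118,-42],[-185,66],[-185,-42]])/1e3
A=cv2.estimateAffinePartial2D(src,np.array(c))[0]; print(A,np.hypot(A[0,0],A[1,0]),np.degrees(np.arctan2(A[1,0],A[0,0])))
e=P["thin"]-P["pin"]; print("thin-pin",np.linalg.norm(e[:2]),np.degrees(np.arctan2(e[1],e[0])))
Ri=np.linalg.inv(A[:,:2])
for k in("grip","fork","eye","ptr","notch"): print(k,"in tester",Ri@(P[k][:2]-A[:,2])*1000)
E
```

```text
c1 [701.1 -22.6  10. ]
c2 [ 699.7 -130.    10. ]
c3 [402.5 -18.3  10. ]
c4 [ 400.6 -125.2   10. ]
grip [442.8 -82.1  83. ]
fork [538.6 -86.1  41.5]
eye [566.4 -85.2  34. ]
ptr [598.2 -51.9  34. ]
notch [569.3 -48.7  31. ]
pin [397.5 198.7  63. ]
thin [469.9 168.1  48. ]
rmid [433. 183.  24.]
mag [576.6 132.6  20. ]
loupe [610.9  23.6  34. ]
purple [442.2  80.8  60. ]
0.298637085063018 0.29914804420941654 -0.8260799219920744 -0.9232670010300191
fork-grip [ 0.09584122 -0.0040593  -0.0415    ] -2.425279870748361
[[ 0.98703099  0.01515061  0.58385803]
 [-0.01515061  0.98703099 -0.08638649]] 0.9871472592162561 -0.8794026972733895
thin-pin 0.07860206801744853 -22.888502395815724
grip in tester [-142.98839098    2.16670923]
fork in tester [-45.84762992  -0.45484747]
eye in tester [-17.67902505   0.9263019 ]
ptr in tester [13.97047464 35.1839098 ]
notch in tester [-15.3210322   37.89666453]
```

```bash
cat >> h.py <<'E'
def plan(p0,R0,targets):
    """targets: list of (pos, yaw of tool y deg); tool down. prints rows (turn first at old axes)"""
    p=np.array(p0);R=np.array(R0)
    for P,yaw in targets:
        c,s=np.cos(np.radians(yaw)),np.sin(np.radians(yaw))
        y=np.array([c,s,0]);z=np.array([0,0,-1.]);x=np.cross(y,z)
        Rn=np.stack([x,y,z],1)
        rv=cv2.Rodrigues(R.T@Rn)[0].ravel(); d=R.T@(np.array(P)-p)*1000
        print(np.round(rv,3).tolist(),np.round(d,1).tolist()); p=np.array(P);R=Rn
E
python3 - <<'E'
from h import *
from bench import arm
s=arm.sense();print(s["time_s"],s["tool_pos"])
T=[]
for i in range(1,11):
    a=np.radians(72.66+( -7.3-72.66)*i/10); r=.6+(.474-.6)*i/10
    T.append(((r*np.cos(a),r*np.sin(a),.23-.001*i),72.6-73.5*i/10))
plan(s["tool_pos"],s["ee_rot"],T)
E
```

```text
0.15 [0.17880197 0.57248925 0.2307133 ]
[-0.001, -0.0, 0.129] [-81.7, -18.1, 1.7]
[0.0, 0.0, 0.128] [-79.8, -19.0, 1.0]
[0.0, 0.0, 0.128] [-77.8, -19.7, 1.0]
[0.0, 0.0, 0.128] [-75.8, -20.4, 1.0]
[0.0, 0.0, 0.128] [-73.8, -21.1, 1.0]
[0.0, 0.0, 0.128] [-71.9, -21.7, 1.0]
[0.0, 0.0, 0.128] [-69.9, -22.3, 1.0]
[0.0, 0.0, 0.128] [-67.9, -22.8, 1.0]
[0.0, 0.0, 0.128] [-65.9, -23.3, 1.0]
[0.0, 0.0, 0.128] [-63.9, -23.7, 1.0]
```

Emit:
{"api": "drive_tool", "payload": {
  "motion": [
    [[0,0,0.086,-54,-12,1,-1],[0,0,0.086,-54,-12,1,-1],[0,0,0.086,-53,-13,1,-1],[0,0,0.086,-52,-13,1,-1],[0,0,0.086,-51,-13,1,-1],[0,0,0.086,-50,-14,1,-1],[0,0,0.086,-49,-14,1,-1],[0,0,0.086,-49,-14,1,-1]]
  ]
}}

```text
time_s: 1.15
tool_pos: [0.4544, 0.2601, 0.223]
ee_rot: [[-0.546, 0.838, -0.0], [0.838, 0.546, -0.0], [0.0, -0.0, -1.0]]
contact_force: [0.4, -0.5, -0.1]
width: 0.0853
```

```bash
python3 - <<'E'
from h import *
from bench import arm
s=arm.sense();print(s["time_s"],s["tool_pos"],s["q"],np.degrees(np.arctan2(s["ee_rot"][1,1],s["ee_rot"][0,1])))
T=[]
p=s["tool_pos"]; a0=np.degrees(np.arctan2(p[1],p[0])); r0=np.hypot(p[0],p[1]); y0=np.degrees(np.arctan2(s["ee_rot"][1,1],s["ee_rot"][0,1]))
for i in range(1,8):
    a=np.radians(a0+( -7.3-a0)*i/7); r=r0+(.474-r0)*i/7
    T.append(((r*np.cos(a),r*np.sin(a),.22),y0+(-.9-y0)*i/7))
plan(s["tool_pos"],s["ee_rot"],T)
E
```

```text
1.15 [0.45435295 0.26005249 0.22295981] [ 1.54499648e+01 -7.49855571e+00 -8.64852737e+00  8.88626022e+01
  3.20104061e-03  7.23857011e+01] 33.06426403848964
[-0.0, -0.0, 0.085] [-47.1, -12.0, 3.0]
[0.0, 0.0, 0.085] [-46.3, -12.3, 0.0]
[0.0, 0.0, 0.085] [-45.6, -12.6, 0.0]
[0.0, 0.0, 0.085] [-44.8, -12.8, 0.0]
[0.0, 0.0, 0.085] [-44.1, -13.1, 0.0]
[0.0, 0.0, 0.085] [-43.3, -13.3, 0.0]
[0.0, 0.0, 0.085] [-42.6, -13.6, 0.0]
```

Emit:
{"api": "drive_tool", "payload": {
  "motion": [
    [[0,0,0.085,-47,-12,3,-0.2],[0,0,0.085,-46,-12,0,-0.2],[0,0,0.085,-46,-13,0,-0.2],[0,0,0.085,-45,-13,0,-0.2],[0,0,0.085,-44,-13,0,-0.2],[0,0,0.085,-43,-13,0,-0.2],[0,0,0.085,-43,-14,0,-0.2],[0,0,0,0,0,0,-0.2]]
  ]
}}

```text
time_s: 2.15
tool_pos: [0.4694, -0.0611, 0.22]
ee_rot: [[0.02, 1.0, -0.0], [1.0, -0.02, -0.0], [-0.0, -0.0, -1.0]]
contact_force: [0.2, 0.3, -0.0]
width: 0.0513
```

```bash
python3 - <<'E'
from h import *
s=snap("wrist","w1");print(s["time_s"],s["tool_pos"],s["q"],s["width"],np.degrees(np.arctan2(s["ee_rot"][1,1],s["ee_rot"][0,1])))
E
```

```text
2.15 [ 0.46935246 -0.06112615  0.22004578] [-2.32983149e+01 -1.64376814e+01 -1.67577915e+01  8.96926022e+01
 -1.96888301e-02  6.78393136e+01] 0.05132915727030887 -1.1376285860633197
```

View pics/w1.png

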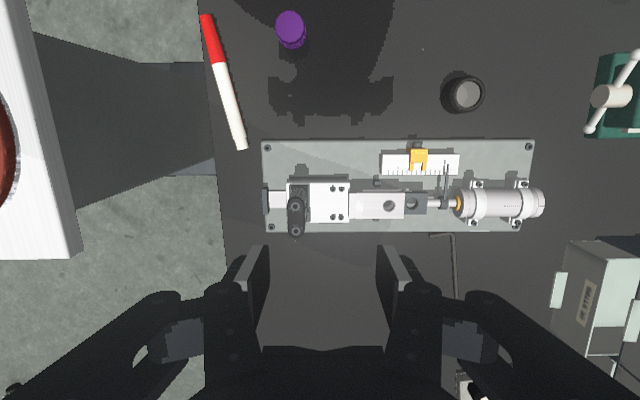

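The wrist view shows the tester with its grip at (295,212), fork hole at (390,206), eye at (411,204), pointer near (446,180) and rider at (418,160). The hex key is at (452,260). I'll enlarge it.

```bash
python3 - <<'E'
from h import *
crop("w1",250,135,410,245,5,"w1a")
crop("w1",380,140,540,240,5,"w1b")
E
```

```text
(no output)
```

View pics/w1a.png

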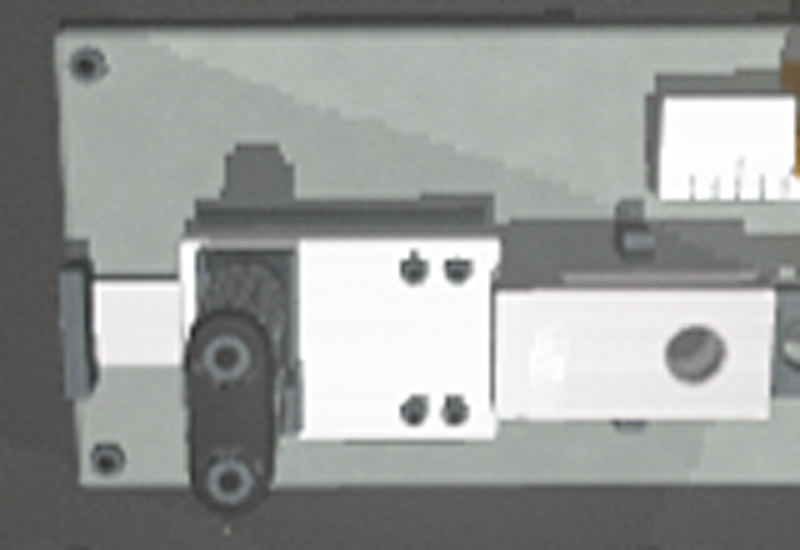

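View pics/w1b.png

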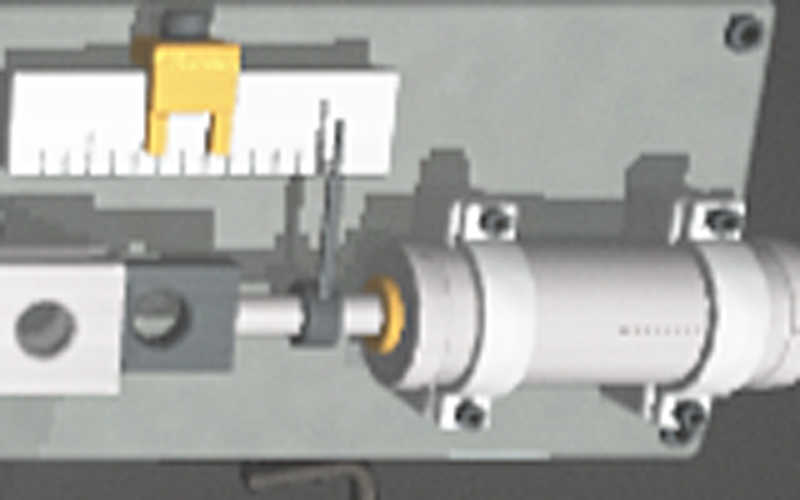

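```bash
python3 - <<'E'
from h import *
fa=lambda u,v,z:ray("w1",250+(u-2)/5,135+(v-2)/5,z)*1000
fb=lambda u,v,z:ray("w1",380+(u-2)/5,140+(v-2)/5,z)*1000
P=dict(grip=fa(230,411,.083),fork=fa(696,353,.0415),eye=fb(162,319,.034),ptr=fb(340,122,.034),notchL=fb(167,140,.031),notchR=fb(209,140,.031),c3=fa(57,30,.01),c4=fa(81,485,.01),c1=fb(772,2,.01))
for k,v in P.items(): print(k,v.round(1))
a=P["c1"]-P["c3"]; print("len 303:",np.linalg.norm(a),np.degrees(np.arctan2(a[1],a[0])), np.linalg.norm(P["c3"]-P["c4"]))
g=P["fork"]-P["grip"]; print(g,np.degrees(np.arctan2(g[1],g[0])))
E
```

```text
grip [443.5 -82.   83. ]
fork [538.6 -84.3  41.5]
eye [565.1 -85.   34. ]
ptr [599.9 -43.   34. ]
notchL [564.9 -46.6  31. ]
notchR [573.8 -46.7  31. ]
c3 [402.4 -16.7  10. ]
c4 [ 400.4 -122.9   10. ]
c1 [701.9 -22.2  10. ]
len 303: 299.562070524394 -1.0424875003932244 106.19898076732997
[ 95.03996483  -2.36335709 -41.5       ] -1.4244795450642505
```

Emit:
{"api": "drive_tool", "payload": {
  "motion": [
    [[0,0,0,-10.7,-12.7,20,-0.2],[0,0,0,-10.7,-12.7,30,-0.2],[0,0,0,0,0,42,-0.2],[0,0,0,0,0,35,-0.2],[0,0,0,0,0,25,-0.2],[0,0,0,0,0,20,-0.2],[0,0,0,0,0,0,-0.2]]
  ]
}}

```text
time_s: 3.08
tool_pos: [0.4432, -0.0782, 0.0469]
ee_rot: [[0.013, 1.0, -0.003], [1.0, -0.013, 0.002], [0.002, -0.003, -1.0]]
contact_force: [0.2, -0.0, 0.0]
width: 0.0511
```

```bash
python3 - <<'E'
from h import *
s=snap("wrist","w2");print(s["time_s"],s["tool_pos"],s["contact_force"])
E
```

```text
3.075 [ 0.44323951 -0.07820176  0.04689722] [ 0.24096946 -0.03957971  0.03408576]
```

View pics/w2.png

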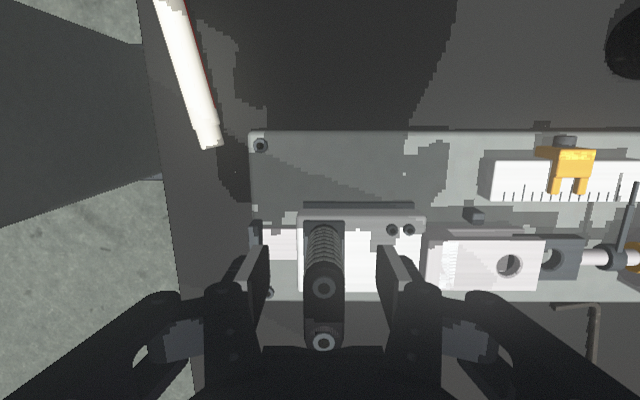

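The grip sits between the fingers at (322,300), with the pads clear on both sides. I close on it.

Emit:
{"api": "drive_tool", "payload": {
  "grip_force": 40,
  "motion": [
    [[0,0,0,-3,0,0,0.3],[0,0,0,0,0,0,0.7],[0,0,0,0,0,0,1],[0,0,0,0,0,0,1]]
  ]
}}

```text
time_s: 3.62
tool_pos: [0.4449, -0.0832, 0.0494]
ee_rot: [[0.015, 1.0, 0.002], [1.0, -0.015, -0.001], [-0.001, 0.002, -1.0]]
contact_force: [-0.7, -0.3, 6.9]
width: 0.0157
```

Emit:
{"api": "drive_tool", "payload": {
  "motion": [
    [[0,0,0,0,5,0,1],[0,0,0,0,7,0,1],[0,0,0,0,7,0,1],[0,0,0,0,4,0,1],[0,0,0,0,0,0,1]]
  ]
}}

```text
time_s: 4.25
tool_pos: [0.4683, -0.0835, 0.0494]
ee_rot: [[0.015, 1.0, 0.002], [1.0, -0.015, -0.001], [-0.001, 0.002, -1.0]]
contact_force: [1.4, 0.3, 5.9]
width: 0.0154
```

Emit:
{"api": "drive_tool", "payload": {
  "motion": [
    [[0,0,0,0,2,0,1],[0,0,0,0,1,0,1],[0,0,0,0,1,0,1],[0,0,0,0,0,0,1]]
  ]
}}

```text
time_s: 4.75
tool_pos: [0.4703, -0.0835, 0.0494]
ee_rot: [[0.015, 1.0, -0.002], [1.0, -0.015, -0.001], [-0.001, -0.002, -1.0]]
contact_force: [-11.6, -0.3, 14.9]
width: 0.0156
```

Emit:
{"api": "drive_tool", "payload": {
  "motion": [
    [[0,0,0,0,1,0,1],[0,0,0,0,0,0,1]]
  ]
}}

```text
time_s: 5.0
tool_pos: [0.4703, -0.0835, 0.0493]
ee_rot: [[0.015, 1.0, -0.004], [1.0, -0.015, -0.001], [-0.001, -0.004, -1.0]]
contact_force: [-18.0, -1.0, 19.2]
width: 0.0154
```

Home stop reached at TCP x=470.3, which matches the measured eye minus 95 mm (470.1). I relax, open and lift.

Emit:
{"api": "drive_tool", "payload": {
  "motion": [
    [[0,0,0,0,-2,0,1],[0,0,0,0,0,0,-0.2],[0,0,0,0,0,0,-0.2],[0,0,0,0,0,0,-0.2],[0,0,0,5,0,-45,-0.2],[0,0,0,10,0,-55,-0.2],[0,0,0,10,0,-50,-0.2],[0,0,0,0,0,0,-0.2]]
  ]
}}

```text
time_s: 6.0
tool_pos: [0.4725, -0.0584, 0.2025]
ee_rot: [[0.014, 1.0, 0.006], [1.0, -0.014, -0.002], [-0.002, 0.006, -1.0]]
contact_force: [0.3, 0.1, -1.3]
width: 0.0512
```

```bash
python3 - <<'E'
from h import *
s=snap("wrist","w3");print(s["time_s"],s["tool_pos"],s["contact_force"])
crop("w3",270,130,530,250,3,"w3a")
E
```

```text
6.0 [ 0.47252413 -0.05842148  0.20245952] [ 0.30046511  0.1000411  -1.28651981]
```

View pics/w3a.png

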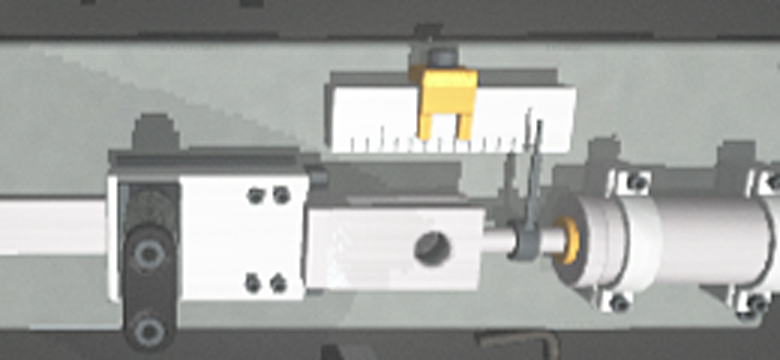

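```bash
python3 - <<'E'
from h import *
fa=lambda u,v,z:ray("w3",270+(u-1)/3,130+(v-1)/3,z)*1000
for k,a in dict(grip=(149,290,.083),fork=(433,249,.0415),ptr=(540,122,.034),nL=(431,130,.031),nR=(459,130,.031)).items(): print(k,fa(*a).round(1))
from bench import arm
s=arm.sense()
# to above the load pin
plan(s["tool_pos"],s["ee_rot"],[((.430,.16,.2),-0.9)])
E
```

```text
grip [469.8 -83.2  83. ]
fork [565.  -85.   41.5]
ptr [600.1 -43.8  34. ]
nL [564.9 -46.4  31. ]
nR [574.3 -46.6  31. ]
[0.003, 0.001, 0.001] [217.7, -44.7, -0.5]
```

Emit:
{"api": "drive_tool", "payload": {
  "motion": [
    [[0,0,0,50,-10,0,-0.2],[0,0,0,60,-12,0,-0.2],[0,0,0,60,-12,0,-0.2],[0,0,0,60,-12,0,-0.2],[0,0,0,20,-6,0,-0.2],[0,0,0,0,0,0,-0.2]]
  ]
}}

```text
time_s: 6.8
tool_pos: [0.4212, 0.1935, 0.1967]
ee_rot: [[0.012, 1.0, -0.002], [1.0, -0.012, -0.0], [-0.0, -0.002, -1.0]]
contact_force: [-0.0, -0.2, -0.4]
width: 0.0512
```

```bash
python3 - <<'E'
from h import *
s=snap("wrist","w4");print(s["time_s"],s["tool_pos"],s["contact_force"])
E
```

```text
6.8 [0.42118632 0.19354788 0.19666465] [-0.0416584  -0.23695791 -0.35140887]
```

View pics/w4.png

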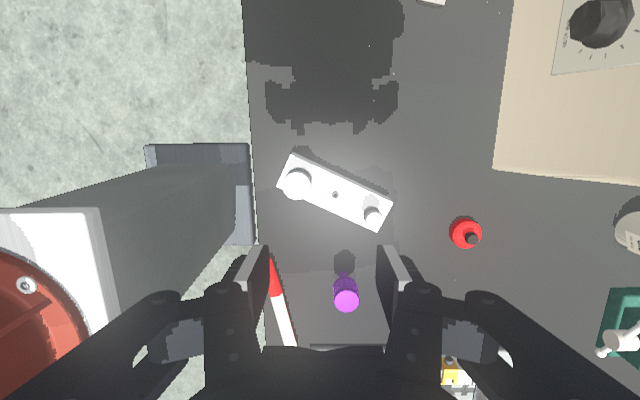

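```bash
python3 - <<'E'
from h import *
d=np.load("pics/w4.npz");im=d["img"][140:245,265:405,::-1].astype(float)
im=255*np.clip((im-120)/135,0,1)**2
cv2.imwrite("pics/w4a.png",cv2.resize(im.astype("uint8"),None,fx=5,fy=5,interpolation=cv2.INTER_CUBIC))
E
```

```text
(no output)
```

View pics/w4a.png

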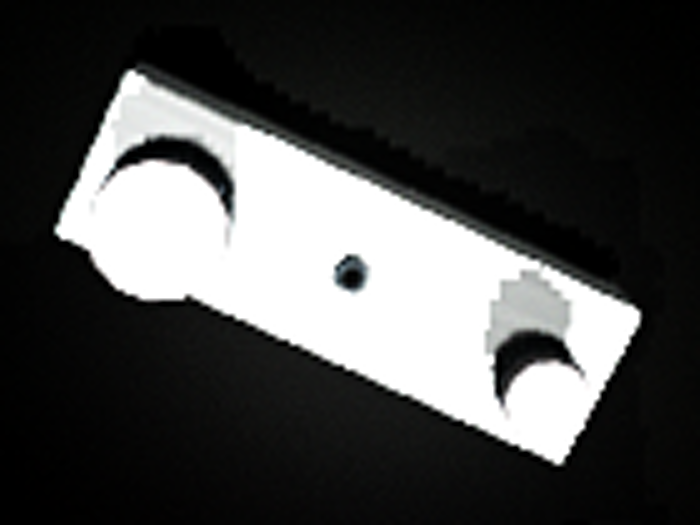

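The crop confirms the wide head at (160,230) and the thin one at (545,405). The wide one is the load pin.

```bash
python3 - <<'E'
from h import *
fa=lambda u,v,z:ray("w4",265+(u-2)/5,140+(v-2)/5,z)*1000
pin=fa(160,230,.063);thin=fa(545,403,.048);cor=[fa(133,70,.024),fa(640,315,.024),fa(560,465,.024),fa(57,232,.024)]
print(pin,thin,np.linalg.norm((pin-thin)[:2])); C=np.mean(cor,0);print(C,np.linalg.norm(cor[0]-cor[1]),np.linalg.norm(cor[1]-cor[2]))
e=(cor[1]-cor[0]+cor[2]-cor[3]);e/=np.linalg.norm(e);print("pin from corners",C-40*e)
from bench import arm
s=arm.sense();print(s["tool_pos"])
P=pin/1000
plan(s["tool_pos"],s["ee_rot"],[((P[0],P[1],.037),-0.9)])
E
```

```text
[397.48934911 202.81530397  63.        ] [469.75098018 164.40910875  48.        ] 81.83385091237118
[433.22191381 184.77517     24.        ] 115.1614857223031 36.288074750131685
pin from corners [397.43747941 202.64901274  24.        ]
[0.42166525 0.1925993  0.19688352]
[-0.002, 0.0, 0.002] [10.0, -24.0, 159.9]
```

Emit:
{"api": "drive_tool", "payload": {
  "motion": [
    [[0,0,0,5,-12,20,-0.2],[0,0,0,4.5,-12,40,-0.2],[0,0,0,0,0,45,-0.2],[0,0,0,0,0,25,-0.2],[0,0,0,0,0,10,-0.2],[0,0,0,0,0,0,-0.2],[0,0,0,0,0,0,-0.2]]
  ]
}}

```text
time_s: 7.72
tool_pos: [0.3994, 0.2023, 0.0595]
ee_rot: [[0.016, 1.0, 0.002], [1.0, -0.016, 0.0], [0.0, 0.002, -1.0]]
contact_force: [-0.2, -0.5, -0.5]
width: 0.0509
```

```bash
python3 - <<'E'
from h import *
s=snap("wrist","w5");print(s["time_s"],s["tool_pos"],s["contact_force"])
E
```

```text
7.725 [0.399392   0.20227042 0.05949309] [-0.19071149 -0.4778726  -0.4772598 ]
```

View pics/w5.png

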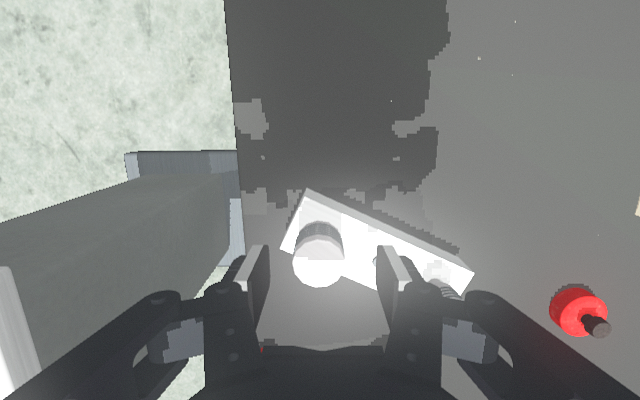

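Emit:
{"api": "drive_tool", "payload": {
  "motion": [
    [[0,0,0,0,-2,12,-0.2],[0,0,0,0,0,11,-0.2],[0,0,0,0,0,0,0.0],[0,0,0,0,0,0,0.2]]
  ]
}}

```text
time_s: 8.28
tool_pos: [0.3964, 0.2025, 0.0353]
ee_rot: [[0.015, 1.0, -0.0], [1.0, -0.015, 0.0], [0.0, -0.0, -1.0]]
contact_force: [0.1, -0.4, 0.2]
width: 0.0341
```

```bash
python3 - <<'E'
from h import *
s=snap("wrist","w6");print(s["time_s"],s["tool_pos"],s["contact_force"])
crop("w6",220,200,420,340,4,"w6a")
E
```

```text
8.275 [0.39637984 0.20248916 0.03525835] [ 0.13254286 -0.42096691  0.23139323]
```

View pics/w6a.png

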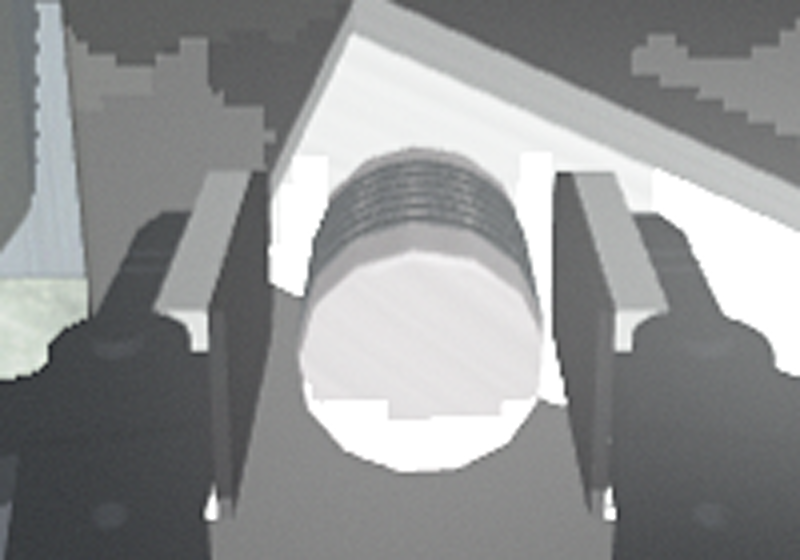

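```bash
python3 - <<'E'
from h import *
print(ray("w6",220+421/4,200+361/4,.063)*1000)
E
```

```text
[397.04461124 202.26316274  63.        ]
```

Emit:
{"api": "drive_tool", "payload": {
  "grip_force": 40,
  "motion": [
    [[0,0,0,0,0.7,0,0.3],[0,0,0,0,0,0,0.4],[0,0,0,0,0,0,0.7],[0,0,0,0,0,0,0.7]]
  ]
}}

```text
time_s: 8.82
tool_pos: [0.3975, 0.2025, 0.0357]
ee_rot: [[0.015, 1.0, 0.001], [1.0, -0.015, 0.0], [0.0, 0.001, -1.0]]
contact_force: [-0.6, -0.1, 3.5]
width: 0.0247
```

Emit:
{"api": "drive_tool", "payload": {
  "motion": [
    [[0,0,0,0,0,-25,0.7],[0,0,0,0,0,-40,0.7],[0,0,0,-20,15,-30,0.7],[0,0,0,-40,30,0,0.7],[0,0,0,-50,30,0,0.7],[0,0,0,-50,30,0,0.7],[0,0,0,-50,27,0,0.7],[0,0,0,-45,25,0,0.7],[0,0,0,-30,15,0,0.7],[0,0,0,0,0,0,0.7]]
  ]
}}

```text
time_s: 10.07
tool_pos: [0.565, -0.0871, 0.1294]
ee_rot: [[0.018, 1.0, -0.001], [1.0, -0.018, 0.0], [0.0, -0.001, -1.0]]
contact_force: [-0.1, -0.0, -0.2]
width: 0.025
```

```bash
python3 - <<'E'
from h import *
s=snap("wrist","w7");print(s["time_s"],s["tool_pos"],s["ee_rot"].round(4),s["contact_force"],s["width"])
snap("top","t7");snap("scene","s7")
crop("s7",270,130,430,260,5,"s7a")
E
```

```text
10.075 [ 0.56504756 -0.08711089  0.12942348] [[ 1.780e-02  9.998e-01 -1.000e-03]
 [ 9.998e-01 -1.780e-02  2.000e-04]
 [ 2.000e-04 -1.000e-03 -1.000e+00]] [-0.14534918 -0.02062134 -0.23401235] 0.024991297918030748
```

View pics/w7.png

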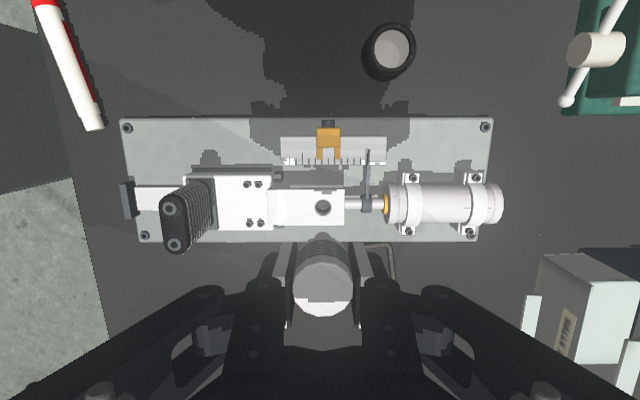

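View pics/s7a.png

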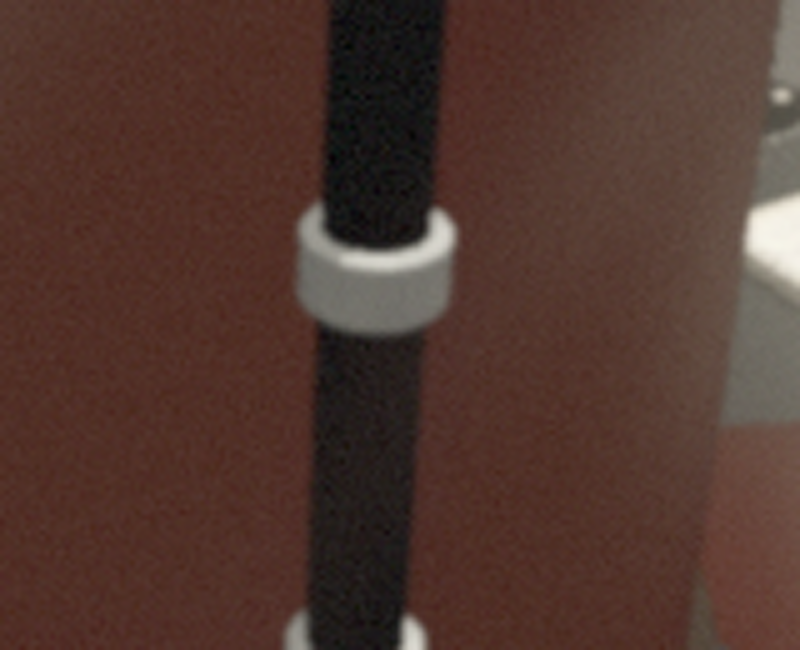

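```bash
python3 - <<'E'
from h import *
crop("w7",260,180,390,325,4,"w7a")
E
```

```text
(no output)
```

View pics/w7a.png

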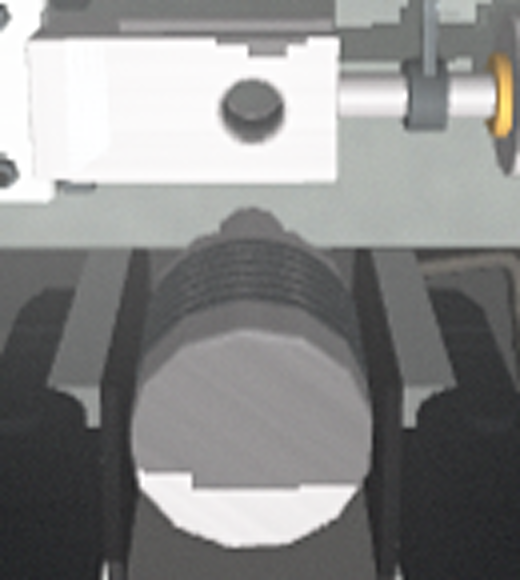

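```bash
python3 - <<'E'
from h import *
p=np.load("pics/w7.npz")["p"]
f=lambda u,v,z:ray("w7",260+(u-1.5)/4,180+(v-1.5)/4,z)*1000
print(p*1000,"hole",f(252,110,.0415),"head",f(252.5,440,p[2]+.0273))
# tip front edge visible at crop y~207, u 251
print("tip near edge", f(251,207,p[2]-.0317))
E
```

```text
[565.04755635 -87.11088526 129.42347758] hole [564.71729231 -84.97965135  41.5       ] head [564.70626105 -87.29988108 156.72347758]
tip near edge [564.58300456 -83.71350428  97.72347758]
```

Emit:
{"api": "drive_tool", "payload": {
  "motion": [
    [[0,0,0,2.3,0,20,0.7],[0,0,0,0,0,22,0.7],[0,0,0,0,0,9,0.7],[0,0,0,0,0,0,0.7],[0,0,0,0,0,0,0.7]]
  ]
}}

```text
time_s: 10.85
tool_pos: [0.5653, -0.0827, 0.08]
ee_rot: [[0.015, 1.0, 0.001], [1.0, -0.015, -0.0], [-0.0, 0.001, -1.0]]
contact_force: [-0.8, 0.5, -0.5]
width: 0.0247
```

```bash
python3 - <<'E'
from h import *
s=snap("wrist","w8");p=s["tool_pos"];print(s["time_s"],p,s["contact_force"])
crop("w8",240,170,400,310,5,"w8a")
E
```

```text
10.85 [ 0.56525478 -0.08274589  0.079978  ] [-0.78013988  0.48870824 -0.51115285]
```

View pics/w8a.png

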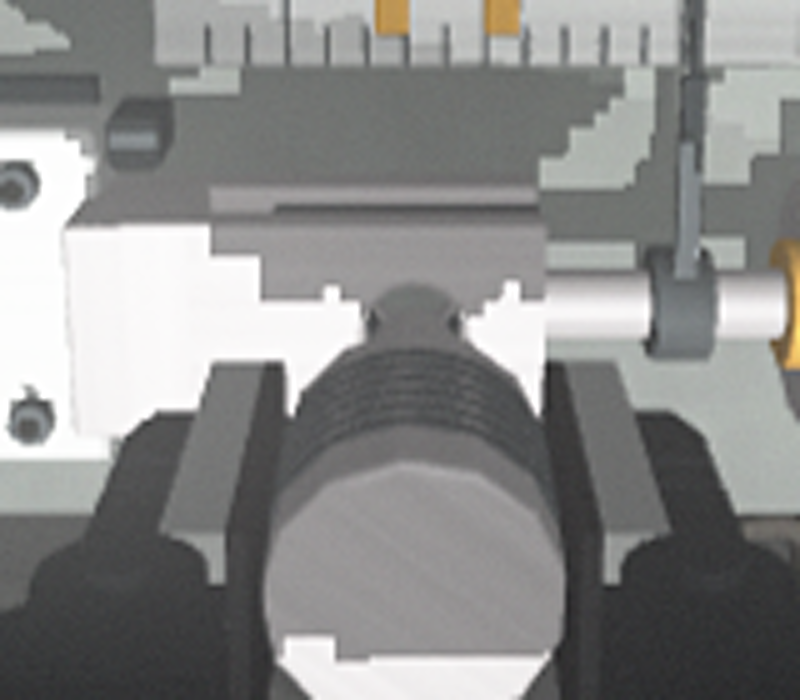

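Emit:
{"api": "drive_tool", "payload": {
  "motion": [
    [[0,0,0,-2,0,0,0.7],[0,0,0,0,0,0,0.7],[0,0,0,0,0,0,0.7]]
  ]
}}

```text
time_s: 11.28
tool_pos: [0.565, -0.0849, 0.0795]
ee_rot: [[0.015, 1.0, 0.0], [1.0, -0.015, 0.0], [0.0, 0.0, -1.0]]
contact_force: [-0.4, -0.1, 0.5]
width: 0.0246
```

```bash
python3 - <<'E'
from h import *
s=snap("wrist","w9");p=s["tool_pos"];print(s["time_s"],p,s["contact_force"])
crop("w9",240,170,400,310,5,"w9a")
for a in (0,90,180,270):
    c=np.array([.5647+.006*np.cos(np.radians(a)),-.085+.006*np.sin(np.radians(a)),.0415]); print("hole",(proj("w9",c)-[240,170])*5+2)
    c=np.array([p[0]-.0003+.005*np.cos(np.radians(a)),p[1]-.0002+.005*np.sin(np.radians(a)),p[2]-.0307]); print("tip",(proj("w9",c)-[240,170])*5+2)
E
```

```text
11.275 [ 0.56495373 -0.08488248  0.07945504] [-0.44738825 -0.09415926  0.52213779]
hole [464.9109707  317.26147317]
tip [457.97772961 339.91529959]
hole [414.98545352 271.42361068]
tip [414.81486912 300.49247011]
hole [366.58650263 318.72345337]
tip [372.97289287 341.17474767]
hole [416.48828463 363.7975484 ]
tip [416.11798557 380.02903744]
```

View pics/w9a.png

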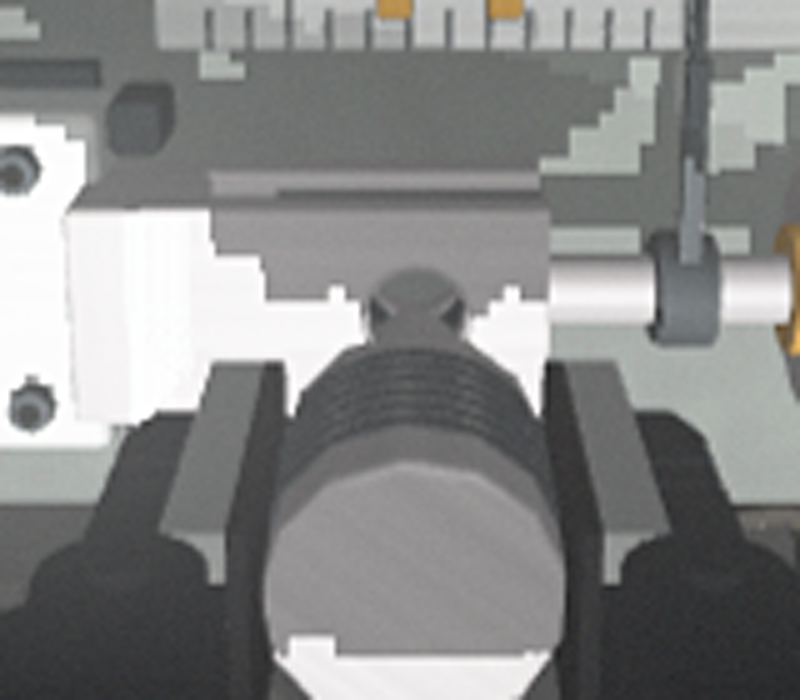

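The hole edges (368 to 465, top 268) match the prediction within a pixel or so of the original image, and the tip is centred over the hole. I lower it stepwise.

Emit:
{"api": "drive_tool", "payload": {
  "motion": [
    [[0,0,0,0,0,4,0.7],[0,0,0,0,0,4,0.7],[0,0,0,0,0,2,0.7],[0,0,0,0,0,0,0.7],[0,0,0,0,0,0,0.7]]
  ]
}}

```text
time_s: 11.95
tool_pos: [0.5649, -0.0848, 0.0694]
ee_rot: [[0.015, 1.0, 0.0], [1.0, -0.015, 0.0], [0.0, 0.0, -1.0]]
contact_force: [-0.8, -0.6, -1.1]
width: 0.0249
```

Emit:
{"api": "drive_tool", "payload": {
  "motion": [
    [[0,0,0,0,0,3,0.7],[0,0,0,0,0,3,0.7],[0,0,0,0,0,2,0.7],[0,0,0,0,0,0,0.7]]
  ]
}}

```text
time_s: 12.45
tool_pos: [0.5647, -0.0847, 0.061]
ee_rot: [[0.015, 1.0, -0.0], [1.0, -0.015, 0.0], [0.0, -0.0, -1.0]]
contact_force: [0.1, 1.3, -0.9]
width: 0.0246
```

Emit:
{"api": "drive_tool", "payload": {
  "motion": [
    [[0,0,0,0,0,3,0.7],[0,0,0,0,0,3,0.7],[0,0,0,0,0,3,0.7],[0,0,0,0,0,0,0.7]]
  ]
}}

```text
time_s: 12.95
tool_pos: [0.5646, -0.0847, 0.0519]
ee_rot: [[0.015, 1.0, -0.001], [1.0, -0.015, 0.0], [0.0, -0.001, -1.0]]
contact_force: [-0.1, 0.2, -0.8]
width: 0.0245
```

Emit:
{"api": "drive_tool", "payload": {
  "motion": [
    [[0,0,0,0,0,3,0.7],[0,0,0,0,0,2,0.7],[0,0,0,0,0,1,0.7],[0,0,0,0,0,0,0.7]]
  ]
}}

```text
time_s: 13.45
tool_pos: [0.5648, -0.0847, 0.0462]
ee_rot: [[0.015, 1.0, -0.0], [1.0, -0.015, 0.0], [0.0, -0.0, -1.0]]
contact_force: [-0.7, 0.2, -0.7]
width: 0.0246
```

Emit:
{"api": "drive_tool", "payload": {
  "motion": [
    [[0,0,0,0,0,1,0.7],[0,0,0,0,0,0,0.3],[0,0,0,0,0,0,0.3],[0,0,0,0,0,-5,0.3],[0,0,0,0,0,-15,0.3],[0,0,0,0,0,-35,0.1],[0,0,0,0,0,-45,-0.2],[0,0,0,0,0,-40,-0.2],[0,0,0,0,0,0,-0.2]]
  ]
}}

```text
time_s: 14.58
tool_pos: [0.5669, -0.0856, 0.1905]
ee_rot: [[0.015, 1.0, 0.007], [1.0, -0.015, -0.003], [-0.002, 0.007, -1.0]]
contact_force: [1.0, -0.7, 0.3]
width: 0.0514
```

```bash
python3 - <<'E'
from h import *
s=snap("wrist","w10");p=s["tool_pos"];print(s["time_s"],p,s["contact_force"])
crop("w10",240,120,440,260,4,"w10a")
E
```

```text
14.575 [ 0.56690885 -0.08555488  0.19045622] [ 0.97695088 -0.72087368  0.26688458]
```

View pics/w10a.png

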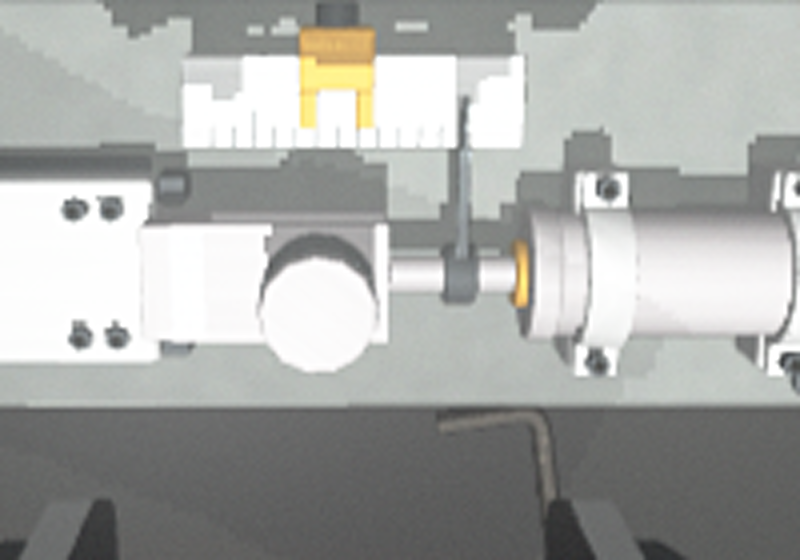

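```bash
python3 - <<'E'
from h import *
f=lambda u,v,z:ray("w10",240+(u-1.5)/4,120+(v-1.5)/4,z)*1000
print("head if seated",f(318.5,314,.0715),"if tip not seated (+5)",f(318.5,314,.0765),"diam",f(377,314,.0715)-f(260,314,.0715))
print("ptr",f(465,98,.034),"nL",f(313,110,.031),"nR",f(360,110,.031))
from bench import arm
s=arm.sense(); plan(s["tool_pos"],s["ee_rot"],[((.4702,-.083,.0485),-0.9)])
E
```

```text
head if seated [564.616528   -84.59038689  71.5       ] if tip not seated (+5) [564.65095459 -83.29726669  76.5       ] diam [25.02149004 -0.4317307   0.        ]
ptr [599.51656526 -42.77277709  34.        ] nL [563.9350742  -45.25494631  31.        ] nR [575.0444988  -45.43364147  31.        ]
[0.004, 0.001, 0.001] [1.0, -96.3, 139.1]
```

The pin's head fits the seated height, with its centre at (564.6, -84.6), and the rider is unmoved. I go to the grip.

Emit:
{"api": "drive_tool", "payload": {
  "motion": [
    [[0,0,0,1,-45,0,-0.2],[0,0,0,0,-51,15,-0.2],[0,0,0,0,0,40,-0.2],[0,0,0,0,0,40,-0.2],[0,0,0,0,0,28,-0.2],[0,0,0,0,0,16,-0.2],[0,0,0,0,0,0,-0.2],[0,0,0,0,0,0,-0.2]]
  ]
}}

```text
time_s: 15.62
tool_pos: [0.4695, -0.0826, 0.0474]
ee_rot: [[0.015, 1.0, 0.001], [1.0, -0.015, -0.0], [-0.0, 0.001, -1.0]]
contact_force: [0.1, 0.2, 0.5]
width: 0.0512
```

```bash
python3 - <<'E'
from h import *
s=snap("wrist","w11");p=s["tool_pos"];print(s["time_s"],p,s["contact_force"])
E
```

```text
15.625 [ 0.46950834 -0.08263217  0.04735923] [0.12737224 0.23294745 0.54902095]
```

View pics/w11.png

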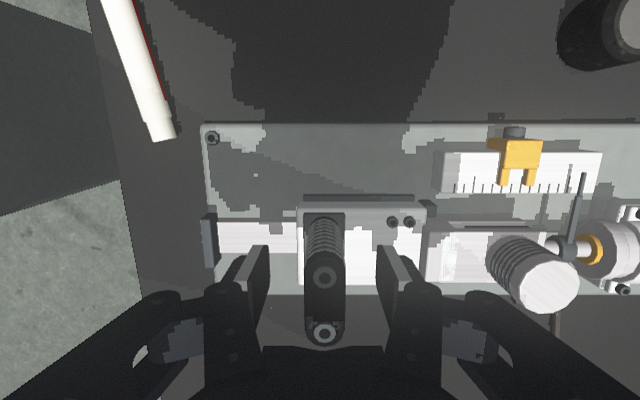

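The grip sits between the pads, and the pointer tip (584,174) and notch (517,178) are both in view. I close, then draw.

Emit:
{"api": "drive_tool", "payload": {
  "grip_force": 60,
  "motion": [
    [[0,0,0,0,0.5,0,0.3],[0,0,0,0,0,0,0.7],[0,0,0,0,0,0,1],[0,0,0,0,0,0,1],[0,0,0,0,0,0,1]]
  ]
}}

```text
time_s: 16.3
tool_pos: [0.4699, -0.0826, 0.047]
ee_rot: [[0.015, 1.0, 0.001], [1.0, -0.015, -0.0], [-0.0, 0.001, -1.0]]
contact_force: [-0.3, 0.2, 6.6]
width: 0.0152
```

Emit:
{"api": "drive_tool", "payload": {
  "motion": [
    [[0,0,0,0,-4,0,1],[0,0,0,0,-5,0,1],[0,0,0,0,-5,0,1],[0,0,0,0,-5,0,1],[0,0,0,0,-3,0,1],[0,0,0,0,0,0,1],[0,0,0,0,0,0,1]]
  ]
}}

```text
time_s: 17.18
tool_pos: [0.4484, -0.0822, 0.047]
ee_rot: [[0.015, 1.0, 0.003], [1.0, -0.015, -0.0], [-0.0, 0.003, -1.0]]
contact_force: [5.1, 1.0, 4.7]
width: 0.0155
```

```bash
python3 - <<'E'
from h import *
s=snap("wrist","w12");p=s["tool_pos"];print(s["time_s"],p,s["contact_force"],s["width"])
crop("w12",400,100,640,320,3,"w12a")
E
```

```text
17.175 [ 0.44836436 -0.08222342  0.04699136] [5.14985779 0.97132444 4.74960569] 0.01551613104374031
```

View pics/w12a.png

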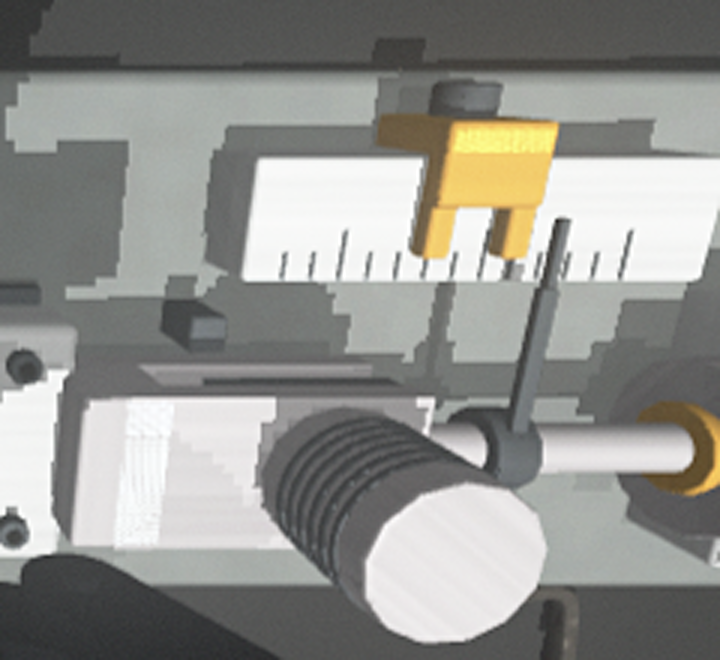

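```bash
cat > m.py <<'E'
from h import *
def meas(n,x0,y0,k,ptr,L,R):
    f=lambda u,v,z:ray(n,x0+(u-(k-1)/2)/k,y0+(v-(k-1)/2)/k,z)*1000
    a,b,c=f(*ptr,.034),f(*L,.031),f(*R,.031)
    u=np.array([np.cos(np.radians(-1)),np.sin(np.radians(-1)),0])
    print("ptr",a.round(1),"L",b.round(1),"R",c.round(1),"gap",(c-b)@u,"ptr ahead of notch mid",(a-(b+c)/2)@u)
E
python3 - <<'E'
from m import *
meas("w11",0,0,1,(584,173),(507.5,171),(526.5,171))
meas("w12",400,100,3,(562,221),(456,210),(495,210))
E
python3 - <<'E'
from h import *
crop("w11",480,120,620,220,5,"w11a")
E
```

```text
ptr [600.7 -43.5  34. ] L [564.  -42.4  31. ] R [573.7 -42.5  31. ] gap 9.690672243201755 ptr ahead of notch mid 31.898704176378587
ptr [581.  -43.2  34. ] L [565.1 -41.6  31. ] R [571.8 -41.7  31. ] gap 6.625356356577602 ptr ahead of notch mid 12.572821587768356
```

View pics/w11a.png

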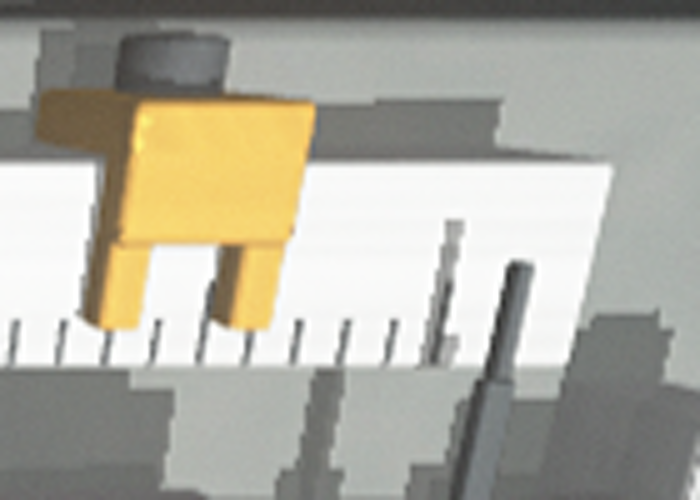

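```bash
python3 - <<'E'
from h import *
crop("w12",520,150,620,210,8,"w12b")
E
python3 - <<'E'
from m import *
meas("w11",480,120,5,(519,264),(142,300),(233,300))
E
```

```text
ptr [600.4 -43.1  34. ] L [564.9 -46.8  31. ] R [574.2 -47.   31. ] gap 9.35110278082612 ptr ahead of notch mid 30.739318288178122
```

View pics/w12b.png

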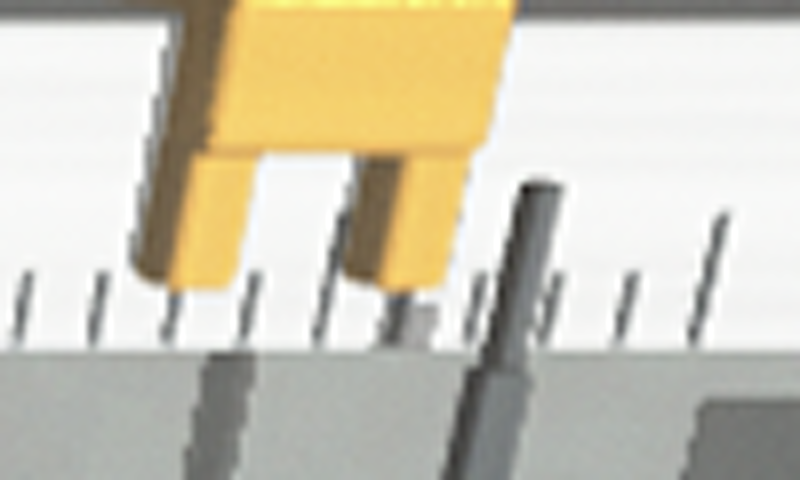

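```bash
python3 - <<'E'
from m import *
meas("w12",520,150,8,(540,187),(243,240),(391,240))
E
```

```text
ptr [581. -43.  34.] L [565.2 -46.7  31. ] R [574.7 -46.8  31. ] gap 9.508724103491042 ptr ahead of notch mid 11.006276663081765
```

Emit:
{"api": "drive_tool", "payload": {
  "motion": [
    [[0,0,0,0,-3,0,1],[0,0,0,0,-3,0,1],[0,0,0,0,-2,0,1],[0,0,0,0,0,0,1],[0,0,0,0,0,0,1],[0,0,0,0,0,0,1]]
  ]
}}

```text
time_s: 17.98
tool_pos: [0.4407, -0.0821, 0.047]
ee_rot: [[0.015, 1.0, 0.003], [1.0, -0.015, -0.0], [-0.0, 0.003, -1.0]]
contact_force: [8.2, 1.3, 2.2]
width: 0.0154
```

```bash
python3 - <<'E'
from h import *
s=snap("wrist","w13");p=s["tool_pos"];print(s["time_s"],p,s["contact_force"],s["width"])
crop("w13",520,150,620,210,8,"w13b")
E
```

```text
17.975 [ 0.44069942 -0.0821225   0.04699852] [8.23157045 1.34242789 2.16239015] 0.015397856889830348
```

View pics/w13b.png

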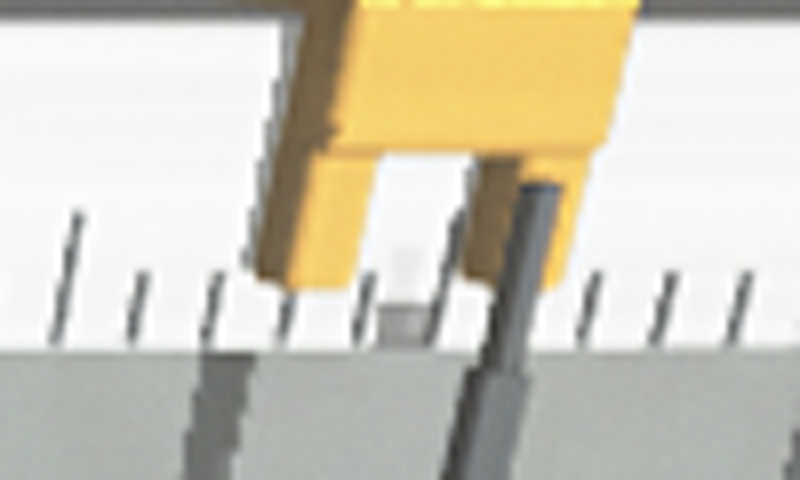

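```bash
python3 - <<'E'
from m import *
meas("w13",520,150,8,(540,187),(363,240),(510,240))
E
```

```text
ptr [573.4 -42.9  34. ] L [565.3 -46.7  31. ] R [574.7 -46.9  31. ] gap 9.458103154742203 ptr ahead of notch mid 3.3308346592201707
```

Emit:
{"api": "drive_tool", "payload": {
  "motion": [
    [[0,0,0,0,-2,0,1],[0,0,0,0,-1.5,0,1],[0,0,0,0,0,0,1],[0,0,0,0,0,0,1],[0,0,0,0,0,0,1]]
  ]
}}

```text
time_s: 18.65
tool_pos: [0.4373, -0.0821, 0.047]
ee_rot: [[0.015, 1.0, 0.004], [1.0, -0.015, -0.0], [-0.0, 0.004, -1.0]]
contact_force: [9.0, 2.0, 1.8]
width: 0.0154
```

```bash
python3 - <<'E'
from h import *
s=snap("wrist","w14");p=s["tool_pos"];print(s["time_s"],p,s["contact_force"],s["width"])
crop("w14",520,150,620,210,8,"w14b")
snap("scene","s14");crop("s14",270,130,430,260,5,"s14a")
E
```

```text
18.65 [ 0.43734199 -0.08205705  0.0469821 ] [8.9712059  2.03430028 1.75284646] 0.015407984222868997
```

View pics/w14b.png

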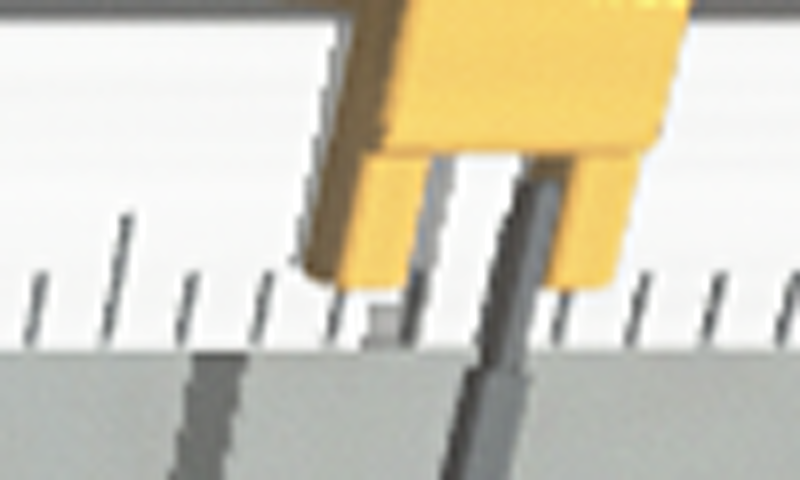

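View pics/s14a.png

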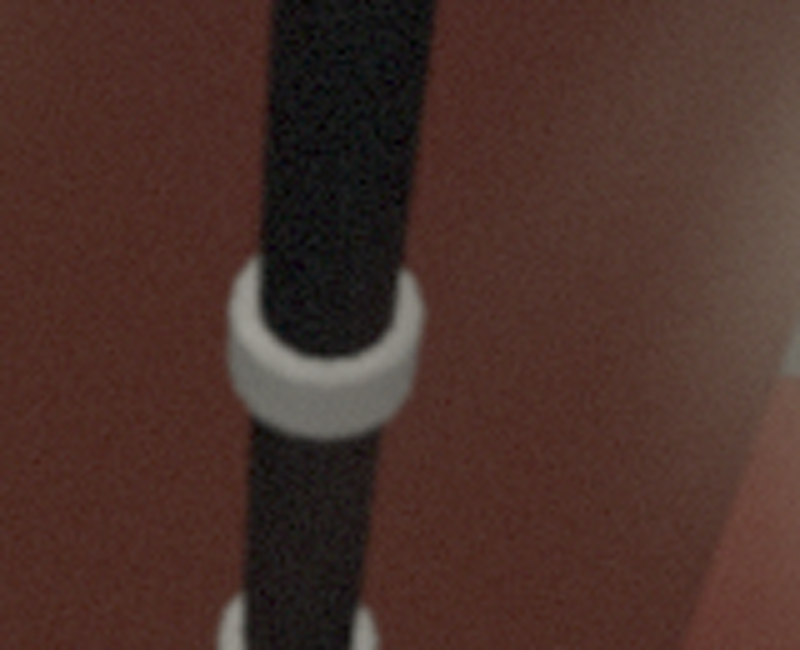

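```bash
python3 - <<'E'
from m import *
meas("w14",520,150,8,(542,185),(412,240),(560,240))
E
```

```text
ptr [570.2 -42.7  34. ] L [565.1 -46.7  31. ] R [574.6 -46.9  31. ] gap 9.528665000134575 ptr ahead of notch mid 0.24273216855782082
```

Emit:
{"api": "drive_tool", "payload": {
  "motion": [
    [[0,0,0,0,0,0,1],[0,0,0,0,0,0,1],[0,0,0,0,0,0,1],[0,0,0,0,0,0,1]]
  ]
}}

```text
time_s: 19.25
tool_pos: [0.4374, -0.0821, 0.047]
ee_rot: [[0.015, 1.0, 0.004], [1.0, -0.015, -0.0], [-0.0, 0.004, -1.0]]
contact_force: [8.7, 1.4, 2.1]
width: 0.0155
```

```bash
python3 - <<'E'
from h import *
s=snap("wrist","w15");p=s["tool_pos"];print(s["time_s"],p,s["contact_force"],s["width"])
crop("w15",520,150,620,210,8,"w15b")
snap("top","t15");crop("t15",240,125,400,265,5,"t15a")
E
```

```text
19.25 [ 0.43736601 -0.08205501  0.0469919 ] [8.69475008 1.35909771 2.10158308] 0.01554728693084104
```

View pics/w15.png

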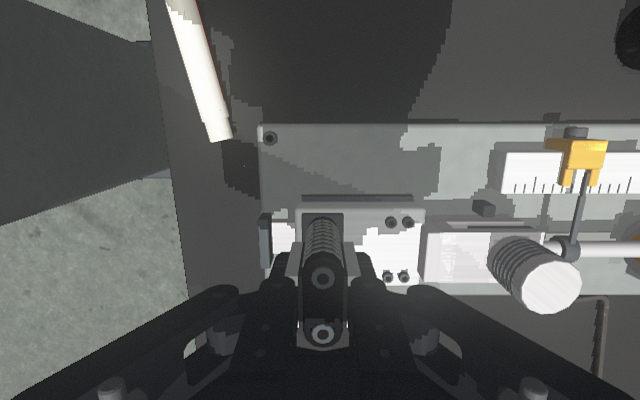

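View pics/t15a.png

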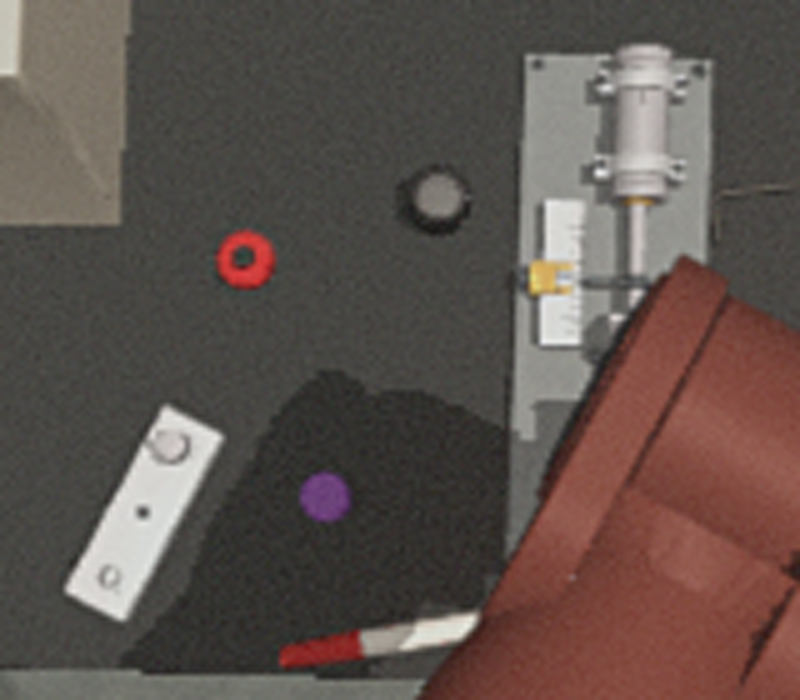

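```bash
python3 - <<'E'
from h import *
crop("t15",340,160,380,200,15,"t15b")
crop("t0" if 0 else "top0",340,160,380,200,15,"t0b")
print([((proj("t15",P)-[340,160])*15+7).round(0) for P in ([.570,-.043,.034],[.5697,-.0467,.031],[.5697,-.0467,.034])])
E
```

```text
[array([175., 303.]), array([194., 308.]), array([195., 305.])]
```

View pics/t15b.png

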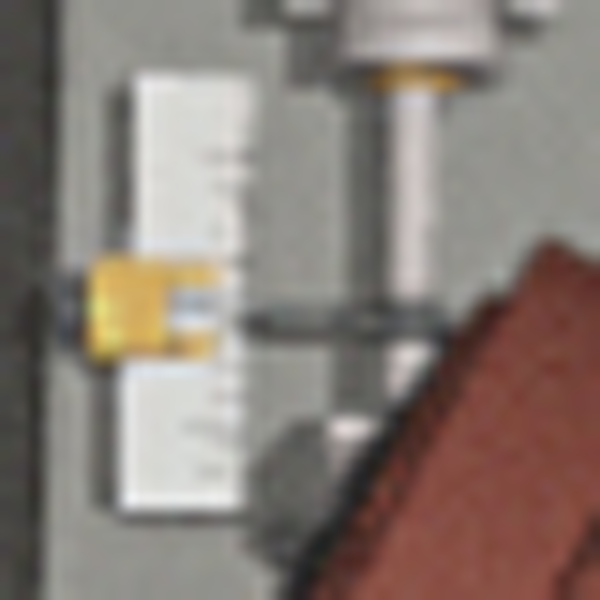

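View pics/t0b.png

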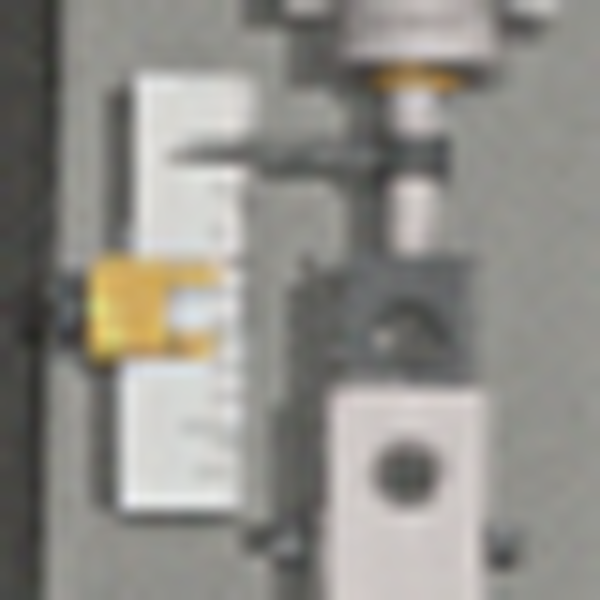

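View pics/w15b.png

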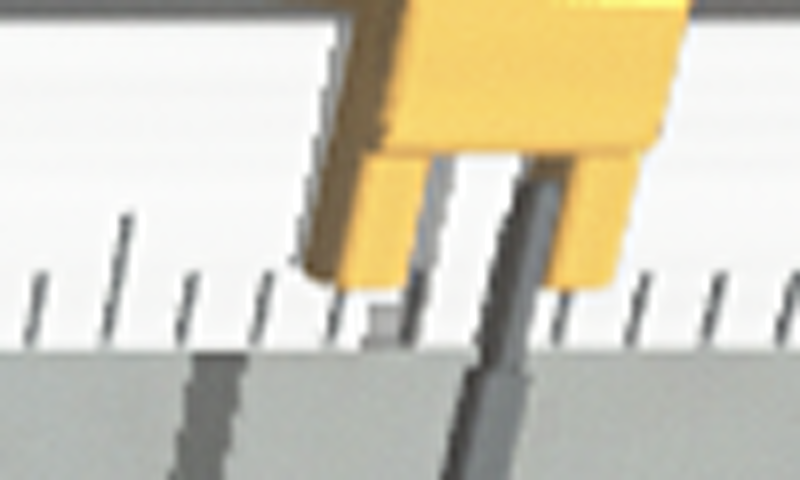

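The wrist view puts the pointer 0.2 mm from the notch middle. The top view shows the tip between the prongs (rows 272 and 345, tip about 303 against 303 to 305 expected). The rider is unmoved and the hold is steady at about 9 N, so I hand in.

```bash
python3 - <<'E'
from bench import arm
print(arm.job_done())
s=arm.sense();print(s["time_s"],s["tool_pos"],s["contact_force"])
E
```

```text
the job is handed in; nothing more can be done
None
the job is handed in; nothing more can be done
```

The job is done and handed in: the tester is loaded and the arm is holding the slide by its black grip, with the pointer in the rider's notch. It took about 19.3 s of the 67 s.

- **Slide:** I pushed it home by the grip until it hit the hard stop. The fork hole then measured (565.0, -85.0) mm, against (565.1, -85.0) mm measured for the eye beforehand.
- **Pin:** I took the wide-headed grey pin from the rack and lowered it through fork and eye with almost no contact force. Its head then measured right for the seated height, and the draw rod followed the slide when I pulled.
- **Reading:** I drew the slide back in four small stages, checking the pointer after each of the last three. It ended about 0.2 mm short of the notch middle in the wrist view. The tip stayed within the notch and I never pulled past it.
- **Last checks:** The hold was steady at about 9 N against the spring. The rider had not moved, nor had anything else visible in the top view, though the arm hid part of the bench there.
- **Disagreements:** The coarser top view fits the pointer position only to about 1 mm. The notch width measured 9.5 mm against the stated 9 mm, which is within pixel error. The top camera's first reading of the pin was 4 mm off the wrist camera's, so I used the wrist value. The side camera's last view of the tester was blocked by the arm.

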